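# Blank off a bench vacuum inlet with a pinch-tab dust cap

## Task

The open vacuum inlet in the workbench has to be blanked off: take the grey dust cap that has two upright sprung tabs, pinch the tabs together, fit the cap into the open inlet's collar and press it gently down onto the rubber seal until the tabs can spring right out under the rim when you let go, so that it stays latched and level with the seal squeezed. The collar is thin and cracks if it is forced; leave the plain lid, the tools and the other things on the bench where they are.

Things in the scene. Friction and masses are not known exactly. Their poses are not given: they have to be found in the camera images.
- cap_center (a point): Grey plastic dust cap, 48 mm tall, standing on its foot, tabs up; this point is on its axis 24 mm above the foot, z up the axis. Its round spigot, 53.6 mm across, runs from the foot 20 mm up to the flange; its lower edge is only slightly bevelled, to 52 mm over the last 1.5 mm. Mass about 94 g.
- cap_flange (a point): Centre of the top face of the cap's flat round flange (70 mm across, 4 mm thick), 24 mm above the foot. On the flange stand two upright finger tabs, opposite each other along the cap's y axis, each 20 mm wide (along x), 5 mm thick, 24 mm tall. Their outer faces are 48 mm apart at rest, 38 mm fully pinched. The flange goes on 5 mm or more past them, so fingertips can push down on it.
- tab_left (a joint): The tab on the cap's +y side: travel inward, 0 (sprung out) to 0.005 m (fully pinched). Its spring pushes out with 2.5 N at 0, 6.5 N fully in. Below the flange each tab carries a catch 12 mm wide, 5 mm high, its top 8 mm under the flange's underside, which sticks out of the spigot: 61 mm over both catches at rest (too wide for the 56 mm mouth), 51 mm fully pinched.
- tab_right (a joint): The tab on the cap's -y side, in the same way.
- inlet: The open vacuum inlet: a square steel cover plate, 112 mm wide, 4 mm thick, screwed to the bench; origin at the plate's centre on the bench surface, z up. An upright aluminium pipe (71 mm across, with a 75 mm collar at its end) rises through an oversize hole in it. It must not bear more than 28 N in all (the push of the cap's catches and seal on it counts too, about 11 N once latched).
- inlet_mouth (a point): Nominal middle of the open inlet's rim, on the plate's axis, 56 mm above the bench. The real pipe axis is up to 6 mm to any side of it and the real rim 50 to 62 mm above the bench; neither is measured: look or feel. The mouth is 56 mm wide for 6 mm below the rim (the lip); under the lip it widens to 67 mm, where the catches spring out. The pipe is deeper than the cap.
- seal (a joint): Squeeze of the springy rubber ring (59 mm inside, 69 mm outside) on the open inlet's rim: 0 (free, 4.5 mm above the rim) to 0.0045 m (level with the rim). It pushes back 2.5 N per mm. The catches clear the lip at a squeeze of 2.5 mm (6.3 N) or more; the flange meets the rim at 4.5 mm (11.3 N). Latched, the cap rests at a squeeze of about 2.5 mm.
- inlet_shut: The neighbouring inlet, 112 mm plate with the same pipe and collar, already blanked with a cap of the same kind, tabs about 84 mm above the bench at the top; origin at the plate's centre on the bench. Not to be used.
- plain_lid: Plain round grey lid without tabs, 66 mm in diameter, 13 mm tall, lying on the bench; origin at the centre of its underside. Fits nothing here.
- cog: Steel bicycle sprocket, 70 mm in diameter, 4 mm thick, lying flat; origin under its centre.
- spanner: Steel spanner 180 mm long lying along its x axis, about 20 mm high; origin under its middle.
- screwdriver: Screwdriver with yellow handle, 200 mm long, lying along its x axis, 26 mm high; origin under its middle.
- tape: Blue roll of tape, 96 mm in diameter, 25 mm high, lying flat; origin under its centre.
- mallet: Rubber mallet lying along its x axis, head (62 mm in diameter, 100 mm long) to +x, 350 mm long; origin on the bench under its handle.
- beaker: Blue plastic beaker, 76 mm in diameter, 95 mm tall, standing; origin under its centre.

How it is judged:
By the outcome, as a careful person would: the job done as asked, in the order asked, and still so for the second after the job is handed in, with the robot touching nothing.
It also fails if it takes over 67 s, if anything falls off the work surface, if the arm or the gripper's body presses on something with over 40 N, if the wrist force passes 120 N, or if a joint passes its speed limit or range.

## Robot

A 6-joint arm with a two-finger parallel gripper is mounted at the origin on the work surface. World frame = base frame: x ahead of the robot, y to its left, z up, the work surface at z = 0. Lengths are in m, angles in rad, forces in N, time in s.
With the tool pointing down it reaches from about 0.225 to 0.875 m from the base axis. Payload 3.4 kg.
Tool frame: the origin (TCP) lies midway between the tips of the shut fingers; the grasp point (between the pads) lies 19 mm behind it (manip.grip_point_offset is the distance from the TCP to the grasp point, in m); x points along the fingers, y is the direction in which the jaws open and shut, and the axes are right-handed (so a half turn about x gives the same grasp; the last joint's range is limited). The gripper opens to 85 mm and grips with 20 to 120 N. Pads are 22 mm wide; open, the fingers measure 114 mm over their backs; the gripper's body (76 mm by 85 mm) begins 54 mm behind the grasp point. The pads swing forward as they close: fully open they stand 13 mm farther back than shut.
Start: joints at [1.063, 0.276, 1.505, -0, 1.361, -0.121], TCP at [0.217, 0.533, 0.231] pointing down, gripper open.
Joint ranges: [-2.89, 2.89], [-0.75, 2.08], [0.22, 2.7], [-1.18, 4.32], [0.11, 2.71], [-2.7, 2.7]. Speed limits (rad/s): [2.57, 2.57, 3.14, 3.14, 3.14, 3.14].

## Interface

Orientations are given as a unit quaternion [w, x, y, z].
In Python, from rig import manip gives the robot as it stands.
- The arm moves only by the shell command python3 -m crank 'ROWS' [FORCE]. ROWS is a JSON object of lists of equal length, an entry for each row: "grip": the opening, from 0 (shut) to 1 (fully open); "slide": the shift along the world's x, y, z in cm, a list of three; "roll": the turn about the world's z in degrees. In form: {"grip": [grip, ...], "slide": [[dx, dy, dz], ...], "roll": [roll, ...]}. A call has 1 to 20 rows; each row is the pose to reach, as a shift and turn from the pose commanded when the call began; what a row does not reach only later rows make up. A row lasts 1/10 s, in which the tool goes at most 50 mm and 8.59 degrees, less where a joint would pass 70% of its speed; a pose out of reach is approached as far as the arm can. A call with a gripper value outside its range is refused whole. The fingers move at their own pace and stop on an object; FORCE is the grip in N (left out, the last holds). Time passes only in rows, so rows that repeat a pose let the fingers close. It gives the time, the measured TCP pose, the force and the opening at its end, in the units of the state.
- manip.get_state(): the state, without advancing time (a new reading comes with each control period).
- manip.get_image(name): name is "scene" or "top" or "wrist"; returns a dict with "frame" (384x512x3 uint8, red, green, blue), "K" (3x3 intrinsics, pixels), "R" (3x3) and "t" (3): a world point X has camera coordinates R X + t. Camera axes: x right, y down, z forward; pixel columns grow to the right and rows downward; lengths in m; the calibration is good to about 2 mm. A picture is of the moment at which its call begins. There is no depth.
- manip.sign_off(): hands the job in, once; it reports no verdict.
The state is a dict: "clock": time; "qpos": joint angles; "qd": joint speeds; "effort": joint torques, N m; "position": TCP position; "ee_rot": TCP orientation; "contact_force": force on the tool from outside, world axes, zero at the start; "moment": the same for the moment, N m; "width": finger opening in m.
Only numpy, scipy, OpenCV 4.12 (cv2) and the standard library are available. Lean on these libraries where they do the work, as an engineer would, in place of code of your own. Each camera call takes 0.05 s, during which the arm holds its last target. There are 200 camera calls.

## Working session

There is one attempt and no reset: what is moved stays moved. The work goes in short steps, Python scripts to look and compute and a shell command to move; the robot and the scene stay as the last step left them, time stands still between calls to the robot, and variables do not carry over. Pictures are saved under pics/ and viewed, on a budget of 10 in all, crops included, one or two more only if the job needs it, and the job is handed in when it is done.

```bash
mkdir -p pics; cat > h.py <<'E'
import numpy as np, cv2
from rig import manip
def grab(n,fn=None):
    d=manip.get_image(n)
    if fn: cv2.imwrite('pics/'+fn,cv2.cvtColor(np.asarray(d['frame']),cv2.COLOR_RGB2BGR))
    np.savez('last_'+n,**{k:np.asarray(d[k]) for k in('frame','K','R','t')})
    return d
def ray(d,u,v,z):
    K,R,t=[np.asarray(d[k],float) for k in 'KRt']
    c=-R.T@t; r=R.T@np.linalg.solve(K,[u,v,1.]); return c+r*(z-c[2])/r[2]
def proj(d,X):
    K,R,t=[np.asarray(d[k],float) for k in 'KRt']
    p=K@(R@np.asarray(X,float)+t); return p[:2]/p[2]
E
python3 - <<'E'
from h import *
a=grab('top'); b=grab('scene')
im=np.hstack([a['frame'],b['frame']]);
for n,d in(('top0',a),('scene0',b)): cv2.imwrite(f'pics/{n}.png',cv2.resize(d['frame'][:,:,::-1],(800,600)))
for d in(a,b): print(-np.asarray(d['R']).T@d['t'],np.asarray(d['K'])[0,0])
print(manip.get_state())
E
```

```text
[ 0.37827906 -0.0252111   1.04983794] 385.5492341034575
[ 1.21500724 -0.30470168  0.820613  ] 449.3719272533673
{'clock': 0.1, 'qpos': array([ 1.06299402e+00,  2.76502610e-01,  1.50599653e+00, -2.44954844e-05,
        1.36073002e+00, -1.21013548e-01]), 'qd': array([-0.00069827, -0.00188137, -0.0024917 ,  0.00173741, -0.00142416,
       -0.00121848]), 'effort': array([ 2.67488140e-03, -4.17694616e+01, -2.46405315e+01, -4.43292229e-04,
        5.77058803e-03,  6.03253238e-05]), 'position': array([0.21668474, 0.53209135, 0.23054684]), 'ee_rot': array([ 0.6937538 ,  0.13534495,  0.69409555, -0.13645065]), 'contact_force': array([-0.67514964, -0.56904755, -0.52403957]), 'moment': array([-0.00065606, -0.01185624,  0.0400645 ]), 'width': 0.08531884197666409}
```

View pics/top0.png

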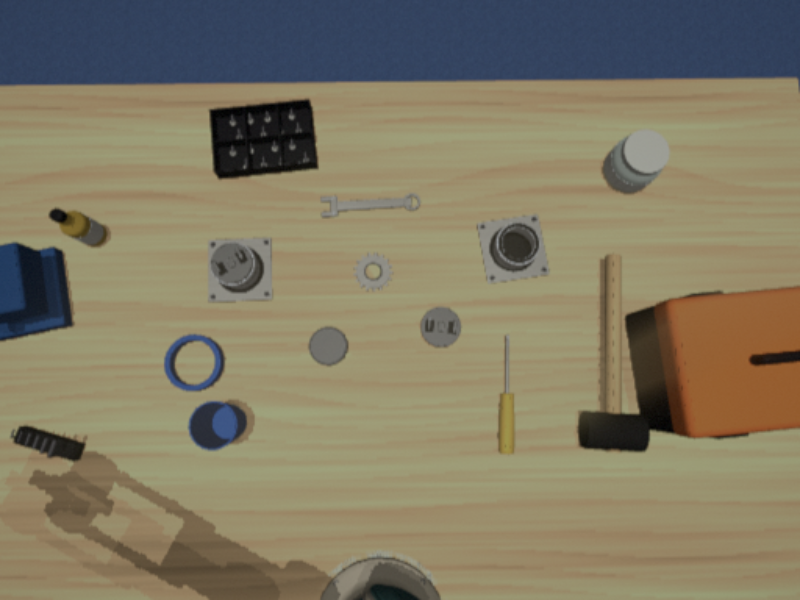

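View pics/scene0.png

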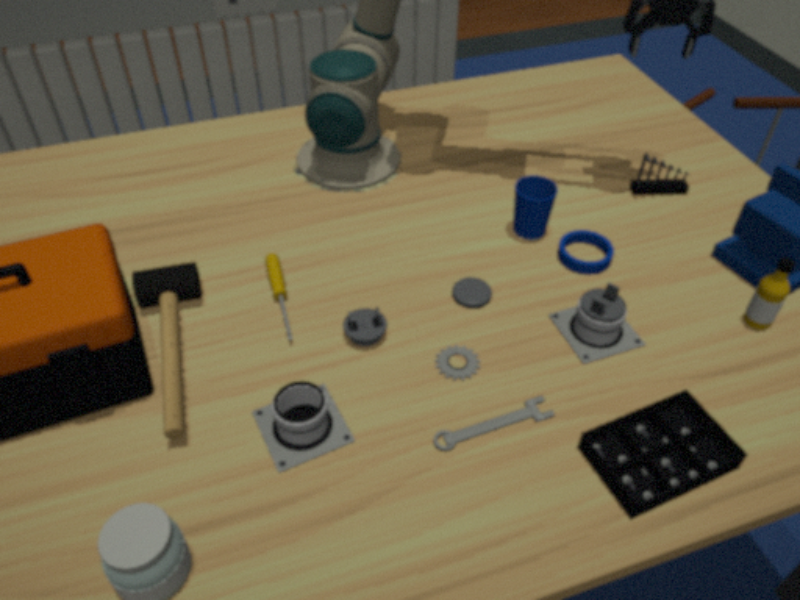

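Top view: the tabbed cap is at (441,327), with its tabs spread along image x. The open inlet's plate is at (513,249) and its mouth at (517,245). The shut inlet is at (238,268) and the plain lid at (328,346). Scene view: cap (365,326), open mouth (301,402).

```bash
python3 - <<'E'
from h import *
from scipy.spatial.transform import Rotation as Ro
a=np.load('last_top.npz');b=np.load('last_scene.npz');s=.64
print('cap',ray(a,441*s,327*s,.024),ray(b,365*s,326*s,.024))
print('plate',ray(a,513*s,248.5*s,.004)); print('mouth',ray(a,517*s,245*s,.056),ray(b,301*s,402*s,.056))
for n,p in(('tabL',(431,327)),('tabR',(453,326))): print(n,ray(a,p[0]*s,p[1]*s,.048))
st=manip.get_state();R=Ro.from_quat(np.roll(st['ee_rot'],-1)).as_matrix();print(R)
w=grab('wrist');c=-np.asarray(w['R']).T@w['t']
print('wristcam in tool',R.T@(c-st['position']), 'axis',w['R'][2],R.T@w['R'].T,w['K'][0,0])
print(manip.grip_point_offset)
E
```

```text
cap [ 0.48198557 -0.11042574  0.024     ] [ 0.48931611 -0.11025036  0.024     ]
plate [ 0.62249738 -0.24420094  0.004     ]
mouth [ 0.61633759 -0.24037828  0.056     ] [ 0.62567738 -0.24085566  0.056     ]
tabL [ 0.47980436 -0.0917183   0.048     ]
tabR [ 0.48094237 -0.12854542  0.048     ]
[[-7.74831008e-04  3.77210972e-01  9.26127033e-01]
 [-1.44165464e-03  9.26125928e-01 -3.77211728e-01]
 [-9.99998661e-01 -1.62743068e-03 -1.73783137e-04]]
wristcam in tool [-0.14222714 -0.00022273 -0.08438989] axis [ 0.30274424 -0.12358104 -0.94502574] [[-1.07742155e-03 -3.27160816e-01  9.44968063e-01]
 [ 9.99999087e-01  4.17778446e-04  1.28480670e-03]
 [-8.15125698e-04  9.44968585e-01  3.27160067e-01]] 294.6166038432512
0.0187
```

```bash
python3 -m crank '{"grip":[1,1,1,1,1,1,1,1,1,1,1,1,1,1,1,1,1,1,1,1],"slide":[[2,-4,0],[4,-8,0],[6,-12,0],[8,-16,0],[10.5,-20,0],[13,-24.5,0],[15,-29,0],[17.5,-33.5,0],[20,-38,0],[22,-42.5,0],[24.5,-47,0],[27,-51.5,0],[29,-56,0],[31.5,-60.5,0],[34,-65,0],[36,-69,-1],[38,-73,-3],[39.5,-76,-5],[40.3,-77.3,-6],[40.3,-77.3,-6]],"roll":[2,4,6,8,10,12,14,16,18,20,22,24,24,24,24,24,24,24,24,24]}' 20
python3 - <<'E'
from h import *
d=grab('wrist','w1.png'); np.savez('w1',**np.load('last_wrist.npz'))
print(manip.get_state()['clock'],manip.get_state()['position'],-d['R'].T@d['t'])
E
```

```text
clock: 2.15
position: [0.6194, -0.2416, 0.1685]
ee_rot: [0.706, -0.01, 0.708, 0.011]
contact_force: [-1.3, 0.5, 0.8]
width: 0.0855
2.2 [ 0.61925035 -0.24003061  0.17003918] [ 0.53555264 -0.24448614  0.31102642]
```

View pics/w1.png

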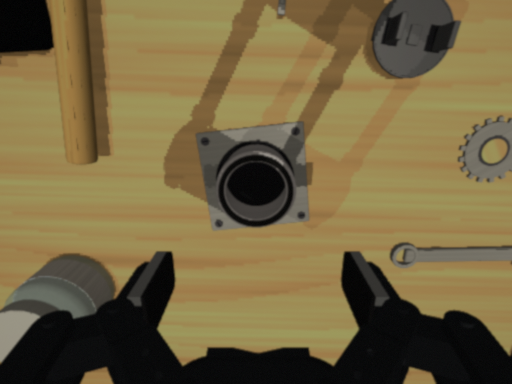

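Wrist view: the open mouth's black seal ring is centred near (256,184). The plate spans about (197–310, 122–230) and the cap is at upper right (413,35). I'll take two closer views for parallax on the rim.

```bash
python3 -m crank '{"grip":[1,1,1,1,1],"slide":[[1,2,-2],[2,4,-4],[2,4,-4],[2,4,-4],[2,4,-4]],"roll":[0,0,0,0,0]}'
python3 -c "
from h import *
grab('wrist','w2.png'); np.savez('w2',**np.load('last_wrist.npz'))"
python3 -m crank '{"grip":[1,1,1,1,1,1],"slide":[[0,-4,0],[0,-8,0],[0,-8,0],[0,-8,0],[0,-8,0],[0,-8,0]],"roll":[0,0,0,0,0,0]}'
python3 -c "
from h import *
grab('wrist','w3.png'); np.savez('w3',**np.load('last_wrist.npz'))
ims=[]
for n in('w1','w2','w3'):
    d=np.load(n+'.npz'); u,v=proj(d,[.62,-.241,.05]).round().astype(int); print(n,u,v)
    x0,y0=u-70,v-70; print('origin',x0,y0)
    ims.append(cv2.resize(d['frame'][max(0,y0):y0+140,x0:x0+140,::-1],(266,400 if 0 else 266),interpolation=cv2.INTER_CUBIC))
im=np.clip(np.hstack(ims).astype(float)*1.6,0,255); cv2.imwrite('pics/crops.png',im)"
```

```text
clock: 2.7
position: [0.6402, -0.2004, 0.1334]
ee_rot: [0.708, -0.012, 0.706, 0.011]
contact_force: [0.0, -0.1, 0.6]
width: 0.0856
clock: 3.35
position: [0.6399, -0.2794, 0.1317]
ee_rot: [0.707, -0.011, 0.707, 0.012]
contact_force: [0.9, 0.8, -0.4]
width: 0.0852
w1 258 188
origin 188 118
w2 207 174
origin 137 104
w3 307 179
origin 237 109[ WARN:0@0.372] global loadsave.cpp:1063 imwrite_ Unsupported depth image for selected encoder is fallbacked to CV_8U.
```

View pics/crops.png

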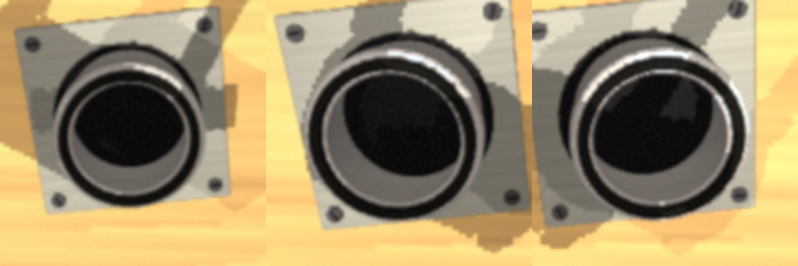

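Crops: the thin bright ring inside the black seal is the lip edge. Its centre is near (130,137) in the first crop, (405,137) in the second and (662,137) in the third, at 1.9x scale. I'll fit ellipses to it and triangulate.

```bash
cat > fit.py <<'E'
from h import *
from scipy.ndimage import map_coordinates
from scipy.optimize import least_squares
D=[];C=[];
for n,c0,r0 in(('w1',(188+130/1.9,118+137/1.9),31),('w2',(137+139/1.9,104+137/1.9),35),('w3',(237+130/1.9,109+137/1.9),35)):
    d=np.load(n+'.npz');g=cv2.cvtColor(d['frame'],cv2.COLOR_RGB2GRAY).astype(float)
    c=np.array(c0);r=r0
    for it in range(3):
        th=np.linspace(0,2*np.pi,180,endpoint=False);rr=np.arange(r-6,r+7,.1) if it==0 else np.arange(-4,4,.1)
        P=[]
        for t in th:
            if it==0: q=rr
            else:
                # radius of the last ellipse in this direction
                (ex,ey),(A,B),an=E;a=np.deg2rad(an);q=1/np.hypot(np.cos(t-a)/(A/2),np.sin(t-a)/(B/2))+rr
            I=map_coordinates(g,[c[1]+q*np.sin(t),c[0]+q*np.cos(t)],order=1)
            # ridge just inside the dark seal: strongest fall outward, then ridge peak within 2.5px inside
            k=np.argmin(np.gradient(I)); lo=max(0,k-25); m=lo+np.argmax(I[lo:k+1])
            P.append([c[0]+q[m]*np.cos(t),c[1]+q[m]*np.sin(t)])
        P=np.array(P,np.float32);E=cv2.fitEllipse(P)
        for _ in range(3):
            (ex,ey),(A,B),an=E;a=np.deg2rad(an);x=P[:,0]-ex;y=P[:,1]-ey
            res=np.abs(np.hypot((x*np.cos(a)+y*np.sin(a))/(A/2),(-x*np.sin(a)+y*np.cos(a))/(B/2))-1)*A/2
            E=cv2.fitEllipse(P[res<max(.7,np.median(res)*2)])
        c=np.array(E[0])
    ref=np.mean(res);print(n,np.round(E[0],2),np.round(E[1],2),'res',round(float(np.median(res)),2),[np.round(ray(d,*E[0],z)*1000,1)[:2].tolist() for z in(.05,.056,.062)])
    D.append(d);C.append(E[0])
    cc=-d['R'].T@d['t']; 
    depth=d['K'][0,0]*2*.0287/max(E[1]);ax=d['R'][2];z=ray(d,*E[0],0);dr=(z-cc)/np.linalg.norm(z-cc);print('  z by size',(cc+dr*depth/(dr@ax))[2])
f=lambda X:np.concatenate([proj(d,X)-c for d,c in zip(D,C)])
s=least_squares(f,[.62,-.24,.056]);print('tri',s.x*1000,'res',s.fun.round(2))
E
python3 fit.py
```

```text
w1 [255.45 189.81] [58.2  61.59] res 0.19 [[622.0, -243.2], [620.1, -243.2], [618.1, -243.2]]
  z by size 0.05036336175998907
w2 [209.23 174.29] [67.18 78.97] res 1.0 [[620.1, -239.5], [618.4, -238.6], [616.6, -237.6]]
  z by size 0.06890728102712557
w3 [304.08 180.55] [68.29 73.77] res 0.18 [[621.7, -243.1], [619.9, -244.1], [618.1, -245.2]]
  z by size 0.05434252833818368
tri [ 624.19240931 -241.78685435   40.0165178 ] res [ 1.43 -1.09 -0.72  1.44 -0.5  -0.51]
```

```bash
sed -i "s/(137+139\/1.9,104+137\/1.9),35/(137+129\/1.9,104+137\/1.9),37/" fit.py; python3 fit.py; python3 - <<'E'
from h import *
o=[]
for n,u,v in(('w2',206,175),):
    d=np.load(n+'.npz');cv2.imwrite('pics/c2.png',cv2.resize(d['frame'][v-55:v+55,u-55:u+55,::-1],(550,550),interpolation=cv2.INTER_NEAREST))
E
```

```text
w1 [255.45 189.81] [58.2  61.59] res 0.19 [[622.0, -243.2], [620.1, -243.2], [618.1, -243.2]]
  z by size 0.05036336175998907
w2 [203.71 176.14] [68.21 73.75] res 0.19 [[621.7, -244.0], [620.0, -242.9], [618.2, -241.8]]
  z by size 0.054755920673452696
w3 [304.08 180.55] [68.29 73.77] res 0.18 [[621.7, -243.1], [619.9, -244.1], [618.1, -245.2]]
  z by size 0.05434252833818368
tri [ 621.02068346 -243.42605152   52.53988904] res [-0.24 -0.19  0.09  0.03  0.12  0.14]
```

View pics/c2.png

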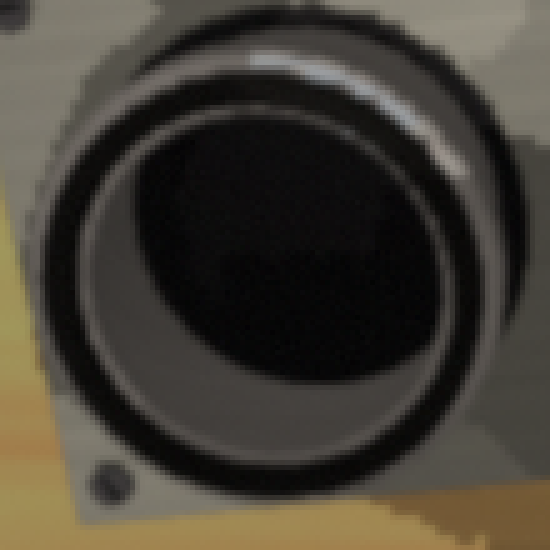

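w2 crop: a clean lip ring centred at about (257,287) in this 5x crop, so the fits agree. The mouth is at about (0.621, -0.243) with the rim near 0.053. Next I'll look at the cap from the same relative pose.

```bash
python3 -m crank '{"grip":[1,1,1,1,1,1,1,1,1],"slide":[[-3,3.5,0.6],[-6,7,0.6],[-9,10.5,0.6],[-12,14,0.6],[-15,16.5,0.6],[-15.4,17,0.6],[-15.4,17,0.6],[-15.4,17,0.6],[-15.4,17,0.6]],"roll":[0,0,0,0,0,0,0,0,0]}'
python3 - <<'E'
from h import *
d=grab('wrist','w4.png'); np.savez('w4',**np.load('last_wrist.npz'))
u,v=proj(d,[.487,-.11,.024]).round().astype(int);print(u,v,'origin',u-60,v-60)
cv2.imwrite('pics/c4.png',cv2.resize(d['frame'][v-60:v+60,u-60:u+60,::-1],(600,600),interpolation=cv2.INTER_NEAREST))
E
```

```text
clock: 4.3
position: [0.4875, -0.1114, 0.1375]
ee_rot: [0.708, -0.011, 0.706, 0.011]
contact_force: [0.7, -0.1, -0.4]
width: 0.0854
259 188 origin 199 128
```

View pics/c4.png

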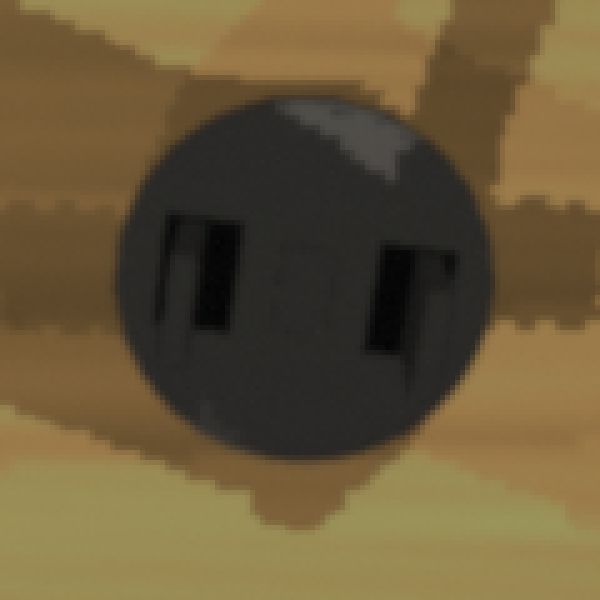

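```bash
python3 - <<'E'
from h import *
from scipy.spatial.transform import Rotation as Ro
d=np.load('w4.npz');f=d['frame'];hsv=cv2.cvtColor(f,cv2.COLOR_RGB2HSV)
m=((hsv[...,1]<70)*255).astype(np.uint8);roi=np.zeros_like(m);roi[128:248,199:319]=255;m&=roi
cs,_=cv2.findContours(m,0,cv2.CHAIN_APPROX_NONE);c=cv2.convexHull(max(cs,key=cv2.contourArea))
E=cv2.fitEllipse(c);print(E,len(c),cv2.boundingRect(c))
print('cap',ray(d,*E[0],.0235))
P=lambda x,y:ray(d,199+x/5,128+y/5,.024)[:2]
for a,b,k in((P(165,213),P(458,250),0),(P(230,330),P(365,352),0),(P(243,222),P(383,243),0),(P(243,222),P(230,330),90),(P(383,243),P(365,352),90)):
    v=b-a;print('angle of cap y (deg)',np.degrees(np.arctan2(v[1],v[0]))+k)
print('slot mid',(P(243,222)+P(230,330)+P(383,243)+P(365,352))/4)
s=manip.get_state();R=Ro.from_quat(np.roll(s['ee_rot'],-1)).as_matrix();print(s['position'],'tool y',np.degrees(np.arctan2(R[1,1],R[0,1])),R[:,0])
E
```

```text
((259.4180603027344, 183.1464080810547), (71.59429168701172, 74.02017974853516), 84.13648986816406) 35 (223, 148, 74, 71)
cap [ 0.48283684 -0.1099703   0.0235    ]
angle of cap y (deg) 84.42124705447846
angle of cap y (deg) 82.04570839497545
angle of cap y (deg) 83.04103148995048
angle of cap y (deg) 84.59393300736866
angle of cap y (deg) 83.9607167009461
slot mid [ 0.48489946 -0.10931208]
[ 0.48726884 -0.11139083  0.13732543] tool y 91.80911053981916 [ 8.77183822e-04 -3.89107392e-04 -9.99999540e-01]
```

```bash
python3 -m crank '{"grip":[0.8,0.75,0.7,0.7,0.7,0.7,0.7,0.7,0.7,0.7],"slide":[[-0.15,0.05,-2],[-0.15,0.05,-4],[-0.15,0.05,-6],[-0.15,0.05,-7],[-0.15,0.05,-8],[-0.15,0.05,-8.7],[-0.15,0.05,-9.3],[-0.15,0.05,-9.8],[-0.15,0.05,-10],[-0.15,0.05,-10]],"roll":[-4,-8.3,-8.3,-8.3,-8.3,-8.3,-8.3,-8.3,-8.3,-8.3]}' 20
python3 - <<'E'
from h import *
d=grab('wrist'); np.savez('w5',**np.load('last_wrist.npz'));s=grab('scene')
u,v=proj(s,[.485,-.11,.04]).round().astype(int)
a=cv2.resize(d['frame'][:,:,::-1],(533,400));b=cv2.resize(s['frame'][v-60:v+60,u-40:u+40,::-1],(267,400))
cv2.imwrite('pics/p5.png',np.hstack([a,b]))
st=[manip.get_state() for _ in range(1)];print(st[0]['position'],st[0]['contact_force'])
E
```

```text
clock: 5.35
position: [0.4844, -0.1099, 0.0373]
ee_rot: [0.706, 0.04, 0.706, -0.04]
contact_force: [0.7, 0.5, -0.9]
width: 0.0598
[ 0.48468333 -0.110017    0.03763399] [-0.54924806 -0.33914907 -0.56362486]
```

View pics/p5.png

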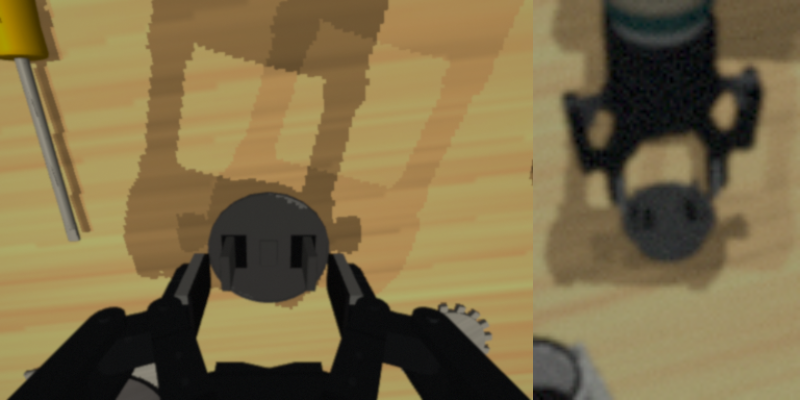

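Wrist image: the jaws straddle the cap squarely, with the tabs at (235,255) and (305,255) between the fingers. The scene crop agrees. Now I'll feel for the flange with the tips at this opening.

```bash
for i in 1 ; do python3 -m crank '{"grip":[0.7,0.7,0.7,0.7],"slide":[[0,0,-0.2],[0,0,-0.4],[0,0,-0.6],[0,0,-0.6]],"roll":[0,0,0,0]}' | grep -E 'pos|force'
python3 -m crank '{"grip":[0.7,0.7,0.7],"slide":[[0,0,-0.1],[0,0,-0.2],[0,0,-0.2]],"roll":[0,0,0]}' | grep -E 'pos|force'
python3 -m crank '{"grip":[0.7,0.7,0.7],"slide":[[0,0,-0.1],[0,0,-0.2],[0,0,-0.2]],"roll":[0,0,0]}' | grep -E 'pos|force'
python3 -m crank '{"grip":[0.7,0.7,0.7],"slide":[[0,0,-0.1],[0,0,-0.1],[0,0,-0.1]],"roll":[0,0,0]}' | grep -E 'pos|force';  done
```

```text
position: [0.4842, -0.1099, 0.031]
contact_force: [0.2, 0.0, -0.2]
position: [0.4843, -0.1099, 0.0292]
contact_force: [-0.5, 0.5, 0.0]
position: [0.4844, -0.1099, 0.0272]
contact_force: [-0.1, -0.6, -0.1]
position: [0.4844, -0.11, 0.0263]
contact_force: [-0.7, 0.8, -0.3]
```

```bash
python3 -m crank '{"grip":[0.5,0.4,0.3,0.3,0.3,0.3,0.3,0.3],"slide":[[0,0,0],[0,0,0],[0,0,0],[0,0,0],[0,0,0],[0,0,0],[0,0,0],[0,0,0]],"roll":[0,0,0,0,0,0,0,0]}' 20
python3 -m crank '{"grip":[0.3,0.3,0.3],"slide":[[0,0,-0.1],[0,0,-0.2],[0,0,-0.2]],"roll":[0,0,0]}' | grep -E 'pos|force|width'
python3 -m crank '{"grip":[0.3,0.3,0.3],"slide":[[0,0,-0.1],[0,0,-0.1],[0,0,-0.1]],"roll":[0,0,0]}' | grep -E 'pos|force|width'
```

```text
clock: 7.55
position: [0.4847, -0.11, 0.0271]
ee_rot: [0.706, 0.04, 0.706, -0.04]
contact_force: [-1.1, 0.8, 5.7]
width: 0.0365
position: [0.4848, -0.11, 0.027]
contact_force: [-4.8, 1.6, 22.3]
width: 0.0365
position: [0.4848, -0.11, 0.0269]
contact_force: [-7.0, 2.1, 29.6]
width: 0.0363
```

```bash
python3 -m crank '{"grip":[0.5,0.6,0.6,0.6],"slide":[[0,0,0.2],[0,0,0.2],[0,0,0.2],[0,0,0.2]],"roll":[0,0,0,0]}' | grep -E 'pos|force|width'
python3 -m crank '{"grip":[0.6,0.6,0.6],"slide":[[0,0,-0.1],[0,0,-0.2],[0,0,-0.2]],"roll":[0,0,0]}' | grep -E 'pos|force|width'
python3 -m crank '{"grip":[0.6,0.6,0.6],"slide":[[0,0,-0.1],[0,0,-0.2],[0,0,-0.2]],"roll":[0,0,0]}' | grep -E 'pos|force|width'
python3 -m crank '{"grip":[0.6,0.6,0.6],"slide":[[0,0,-0.1],[0,0,-0.1],[0,0,-0.1]],"roll":[0,0,0]}' | grep -E 'pos|force|width'
```

```text
position: [0.4842, -0.1099, 0.0249]
contact_force: [-0.4, -0.2, 0.3]
width: 0.0514
position: [0.4842, -0.1099, 0.0229]
contact_force: [-0.3, 0.4, 0.0]
width: 0.0511
position: [0.4843, -0.1099, 0.0212]
contact_force: [0.5, 0.1, -0.5]
width: 0.0509
position: [0.4845, -0.11, 0.0208]
contact_force: [-1.3, 0.8, 5.7]
width: 0.0514
```

```bash
python3 -m crank '{"grip":[0.6,0.55,0.5,0.4,0.3,0.3,0.3,0.3],"slide":[[0,0,0.3],[0,0,0.3],[0,0,0.3],[0,0,0.3],[0,0,0.3],[0,0,0.3],[0,0,0.3],[0,0,0.3]],"roll":[0,0,0,0,0,0,0,0]}' 25| grep -E 'pos|force|width'
python3 -m crank '{"grip":[0.3,0.3,0.3],"slide":[[0,0,0.1],[0,0,0.1],[0,0,0.1]],"roll":[0,0,0]}' | grep -E 'pos|force|width'

```

```text
position: [0.4848, -0.1101, 0.0243]
contact_force: [-2.2, 0.8, 9.5]
width: 0.0362
position: [0.4845, -0.1099, 0.0244]
contact_force: [-0.7, 0.8, 4.0]
width: 0.0355
```

```bash
python3 -m crank '{"grip":[0.3,0.3,0.3,0.3,0.3,0.3,0.3,0.3,0.3,0.3,0.3,0.3,0.3,0.3,0.3,0.3],"slide":[[0,0,1],[0,0,3],[0,0,6],[0,0,9],[1.5,-1.5,10.5],[4,-4,10.5],[6.5,-6.5,10.5],[9,-9,10.5],[11.5,-11.5,10.5],[13,-12.8,10.5],[13.66,-13.35,10],[13.66,-13.35,9],[13.66,-13.35,8],[13.66,-13.35,7],[13.66,-13.35,6.6],[13.66,-13.35,6.6]],"roll":[0,0,0,0,0,0,0,0,0,0,0,0,0,0,0,0]}'
python3 - <<'E'
from h import *
d=grab('wrist'); np.savez('w6',**np.load('last_wrist.npz'));s=grab('scene');np.savez('s6',**np.load('last_scene.npz'))
u,v=proj(s,[.62,-.243,.06]).round().astype(int);print(u,v)
a=cv2.resize(d['frame'][100:330,140:380,::-1],(420,400));b=cv2.resize(s['frame'][v-50:v+50,u-48:u+48,::-1],(380,400))
cv2.imwrite('pics/p6.png',np.clip(np.hstack([a,b])*1.5,0,255).astype(np.uint8))
print(manip.get_state()['position'])
E
```

```text
clock: 12.15
position: [0.62, -0.2425, 0.0893]
ee_rot: [0.705, 0.04, 0.707, -0.039]
contact_force: [-0.4, -0.3, -0.3]
width: 0.0361
191 254
[ 0.62101106 -0.24321257  0.09059697]
```

View pics/p6.png

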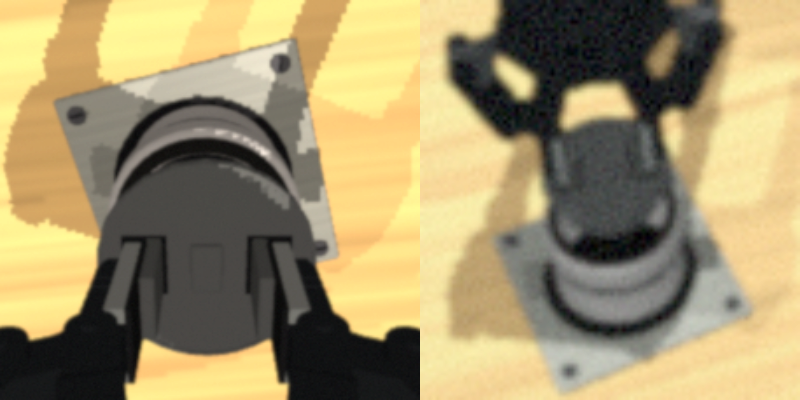

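Both crops show the cap held level above the mouth. In the left crop the flange spans columns 98–312, with its bottom edge at 355. I'll check the in-hand offset numerically.

```bash
python3 - <<'E'
from h import *
d=np.load('w6.npz');g=d['frame'].astype(int)
th=np.linspace(0,2*np.pi,720)
p=np.array([proj(d,[.6211+.035*np.cos(t),-.2434+.035*np.sin(t),.0897]) for t in th])
print('pred cols',p[:,0].min(),p[:,0].max(),'rows',p[:,1].min(),p[:,1].max())
hsv=cv2.cvtColor(d['frame'],cv2.COLOR_RGB2HSV)
for r in range(206,226,6): print(r,[(c,int(hsv[r,c,1]),int(hsv[r,c,2])) for c in range(192,202)],[(c,int(hsv[r,c,1]),int(hsv[r,c,2])) for c in range(312,324)])
print([(r,int(hsv[r,258,1]),int(hsv[r,258,2])) for r in range(296,310)])
E
```

```text
pred cols 192.50060942152325 320.0543137136739 rows 195.38860451133604 307.45150737255904
206 [(192, 33, 93), (193, 34, 91), (194, 31, 82), (195, 33, 77), (196, 33, 77), (197, 34, 76), (198, 34, 76), (199, 31, 75), (200, 31, 75), (201, 34, 76)] [(312, 29, 80), (313, 32, 80), (314, 31, 81), (315, 29, 80), (316, 31, 82), (317, 34, 82), (318, 34, 82), (319, 35, 81), (320, 31, 81), (321, 31, 81), (322, 31, 83), (323, 34, 89)]
212 [(192, 31, 91), (193, 32, 89), (194, 32, 89), (195, 32, 89), (196, 32, 89), (197, 33, 86), (198, 32, 80), (199, 33, 78), (200, 33, 78), (201, 32, 79)] [(312, 35, 81), (313, 32, 80), (314, 32, 80), (315, 32, 80), (316, 32, 80), (317, 32, 80), (318, 35, 81), (319, 32, 80), (320, 32, 80), (321, 31, 81), (322, 30, 92), (323, 32, 120)]
218 [(192, 70, 105), (193, 41, 94), (194, 33, 93), (195, 31, 91), (196, 33, 92), (197, 31, 91), (198, 34, 91), (199, 31, 90), (200, 28, 90), (201, 33, 93)] [(312, 31, 117), (313, 33, 130), (314, 33, 132), (315, 33, 132), (316, 33, 133), (317, 33, 133), (318, 33, 132), (319, 33, 133), (320, 31, 132), (321, 34, 134), (322, 33, 132), (323, 31, 131)]
224 [(192, 133, 138), (193, 116, 125), (194, 77, 103), (195, 42, 91), (196, 32, 89), (197, 34, 90), (198, 32, 89), (199, 32, 88), (200, 30, 76), (201, 25, 61)] [(312, 20, 50), (313, 20, 52), (314, 26, 69), (315, 31, 100), (316, 34, 121), (317, 34, 128), (318, 34, 129), (319, 32, 129), (320, 32, 129), (321, 32, 129), (322, 33, 130), (323, 33, 130)]
[(296, 16, 49), (297, 16, 49), (298, 16, 49), (299, 16, 49), (300, 15, 50), (301, 16, 48), (302, 22, 46), (303, 72, 67), (304, 113, 115), (305, 129, 158), (306, 136, 173), (307, 134, 175), (308, 135, 176), (309, 132, 178)]
```

```bash
cat > circ.py <<'E'
from h import *
from scipy.optimize import least_squares
def edge(v,thr): # first crossing going along v from dark to bright
    k=np.argmax(v>thr); return k-1+(thr-v[k-1])/(v[k]-v[k-1])
def fit(n,c,rows,cols,R=.035,span=75):
    d=np.load(n+'.npz');V=cv2.cvtColor(d['frame'],cv2.COLOR_RGB2HSV)[...,2].astype(float)
    P=[]
    for r in rows:
        P.append((c[0]-edge(V[r,c[0]-35:c[0]-span:-1],70)-35,r)); P.append((c[0]+35+edge(V[r,c[0]+35:c[0]+span],70),r))
    for k in cols: P.append((k,c[1]+edge(V[c[1]:c[1]+90,k],75)))
    P=np.array(P);
    f=lambda X:[np.hypot(*(ray(d,u,v,X[2])[:2]-X[:2]))*1000-R*1000 for u,v in P]
    s=least_squares(f,[.62,-.243,.09],loss='soft_l1',f_scale=.3);print(n,s.x.round(4),'res',np.round(s.fun,1));return P
if __name__=='__main__':
    print(fit('w6',(257,260),range(224,234,2),range(236,280,6)).round(1).tolist())
E
python3 circ.py
```

```text
w6 [ 0.6207 -0.2428  0.0865] res [ 0.2  0.   0.1  0.1  0.1  0.1 -0.1 -0.1 -0.3 -0.2 -0.2 -0.1  0.1 -0.
  0.1  0.1  0.1  0.1]
[[200.4, 224.0], [314.0, 224.0], [199.5, 226.0], [315.1, 226.0], [198.6, 228.0], [316.0, 228.0], [198.1, 230.0], [316.4, 230.0], [197.8, 232.0], [317.0, 232.0], [236.0, 299.4], [242.0, 301.2], [248.0, 302.5], [254.0, 302.9], [260.0, 303.1], [266.0, 302.6], [272.0, 301.6], [278.0, 300.1]]
```

```bash
python3 -m crank '{"grip":[0.3,0.3,0.3,0.3,0.3,0.3],"slide":[[0.04,-0.05,-0.2],[0.04,-0.05,-0.4],[0.04,-0.05,-0.6],[0.04,-0.05,-0.8],[0.04,-0.05,-1],[0.04,-0.05,-1]],"roll":[0,0,0,0,0,0]}'| grep -E 'pos|force|width'
python3 -m crank '{"grip":[0.3,0.3,0.3],"slide":[[0,0,-0.1],[0,0,-0.2],[0,0,-0.2]],"roll":[0,0,0]}' | grep -E 'pos|force'

```

```text
position: [0.6212, -0.2438, 0.0799]
contact_force: [0.9, 0.3, -0.6]
width: 0.036
position: [0.6213, -0.2439, 0.0782]
contact_force: [0.0, 0.6, -0.5]
```

```bash
python3 -m crank '{"grip":[0.3,0.3,0.3],"slide":[[0,0,-0.1],[0,0,-0.2],[0,0,-0.2]],"roll":[0,0,0]}' | grep -E 'pos|force'

```

```text
position: [0.6213, -0.2439, 0.0761]
contact_force: [0.5, -0.2, -0.5]
```

```bash
python3 -m crank '{"grip":[0.3,0.3,0.3],"slide":[[0,0,-0.1],[0,0,-0.2],[0,0,-0.2]],"roll":[0,0,0]}' | grep -E 'pos|force'

```

```text
position: [0.6213, -0.2439, 0.0742]
contact_force: [-0.1, 0.8, -1.3]
```

```bash
python3 -m crank '{"grip":[0.3,0.3,0.3],"slide":[[0,0,-0.1],[0,0,-0.2],[0,0,-0.2]],"roll":[0,0,0]}' | grep -E 'pos|force'

```

```text
position: [0.6213, -0.2439, 0.0721]
contact_force: [0.3, -0.2, -1.1]
```

```bash
python3 -m crank '{"grip":[0.3,0.3,0.3],"slide":[[0,0,-0.1],[0,0,-0.2],[0,0,-0.2]],"roll":[0,0,0]}' | grep -E 'pos|force'

```

```text
position: [0.6213, -0.2439, 0.0701]
contact_force: [0.4, 0.6, -1.0]
```

```bash
python3 -m crank '{"grip":[0.3,0.3,0.3],"slide":[[0,0,-0.1],[0,0,-0.2],[0,0,-0.2]],"roll":[0,0,0]}' | grep -E 'pos|force'

```

```text
position: [0.6213, -0.2439, 0.0681]
contact_force: [-0.5, -0.6, -1.3]
```

```bash
python3 -m crank '{"grip":[0.3,0.3,0.3],"slide":[[0,0,-0.1],[0,0,-0.15],[0,0,-0.15]],"roll":[0,0,0]}' | grep -E 'pos|force'

```

```text
position: [0.6214, -0.2439, 0.0667]
contact_force: [0.1, 0.6, -0.9]
```

```bash
python3 -m crank '{"grip":[0.3,0.3,0.3],"slide":[[0,0,-0.1],[0,0,-0.15],[0,0,-0.15]],"roll":[0,0,0]}' | grep -E 'pos|force'

```

```text
position: [0.6213, -0.2439, 0.0652]
contact_force: [0.4, 0.9, -0.7]
```

```bash
python3 -m crank '{"grip":[0.3,0.3,0.3],"slide":[[0,0,-0.1],[0,0,-0.15],[0,0,-0.15]],"roll":[0,0,0]}' | grep -E 'pos|force'

```

```text
position: [0.6213, -0.2439, 0.0637]
contact_force: [0.1, -0.6, -1.8]
```

```bash
python3 -m crank '{"grip":[0.3,0.3,0.3],"slide":[[0,0,-0.1],[0,0,-0.1],[0,0,-0.1]],"roll":[0,0,0]}' | grep -E 'pos|force'

```

```text
position: [0.6214, -0.2439, 0.0628]
contact_force: [0.5, 0.1, -2.0]
```

```bash
python3 -m crank '{"grip":[0.3,0.3,0.3],"slide":[[0,0,-0.1],[0,0,-0.1],[0,0,-0.1]],"roll":[0,0,0]}' | grep -E 'pos|force'

```

```text
position: [0.6214, -0.2439, 0.0618]
contact_force: [0.6, -0.6, -1.0]
```

```bash
python3 -m crank '{"grip":[0.3,0.3,0.3],"slide":[[0,0,-0.1],[0,0,-0.1],[0,0,-0.1]],"roll":[0,0,0]}' | grep -E 'pos|force'

```

```text
position: [0.6216, -0.244, 0.061]
contact_force: [-0.5, -0.2, 0.3]
```

```bash
python3 -m crank '{"grip":[0.3,0.3,0.3],"slide":[[0,0,-0.1],[0,0,-0.1],[0,0,-0.1]],"roll":[0,0,0]}' | grep -E 'pos|force'

```

```text
position: [0.6216, -0.244, 0.0602]
contact_force: [-0.2, 0.9, 2.3]
```

```bash
python3 -m crank '{"grip":[0.3,0.3,0.3],"slide":[[0,0,-0.1],[0,0,-0.1],[0,0,-0.1]],"roll":[0,0,0]}' | grep -E 'pos|force'

```

```text
position: [0.6216, -0.244, 0.0592]
contact_force: [-0.3, -0.0, 4.6]
```

```bash
python3 -m crank '{"grip":[0.3,0.3,0.3],"slide":[[0,0,-0.1],[0,0,-0.1],[0,0,-0.1]],"roll":[0,0,0]}' | grep -E 'pos|force'

```

```text
position: [0.6216, -0.2441, 0.0585]
contact_force: [-1.3, -0.9, 6.7]
```

```bash
python3 -m crank '{"grip":[0.3,0.3,0.3,0.3],"slide":[[0,0,-0.05],[0,0,-0.05],[0,0,-0.05],[0,0,-0.05]],"roll":[0,0,0,0]}' | grep -E 'pos|force|width|clock'

```

```text
clock: 17.75
position: [0.6216, -0.244, 0.0581]
contact_force: [-2.0, 0.7, 7.0]
width: 0.0358
```

The cap is in and the seal is squeezed about 3.2 mm at about 8 N. Now I'll open slowly while following down, so the tips hold the flange as the tabs spring out.

```bash
python3 -m crank '{"grip":[0.44,0.46,0.49,0.52,0.55,0.58,0.6,0.6],"slide":[[0,0,-0.08],[0,0,-0.12],[0,0,-0.16],[0,0,-0.2],[0,0,-0.24],[0,0,-0.28],[0,0,-0.32],[0,0,-0.32]],"roll":[0,0,0,0,0,0,0,0]}' 20 | grep -E 'pos|force|width|clock'

```

```text
clock: 18.55
position: [0.622, -0.2444, 0.0548]
contact_force: [-1.6, -0.4, 5.5]
width: 0.0515
```

```bash
python3 -m crank '{"grip":[0.6,0.6,0.6,0.6],"slide":[[0,0,-0.05],[0,0,-0.07],[0,0,-0.07],[0,0,-0.07]],"roll":[0,0,0,0]}' | grep -E 'pos|force|width|clock'

```

```text
clock: 18.95
position: [0.622, -0.2444, 0.0544]
contact_force: [-0.8, -0.3, 7.7]
width: 0.0509
```

```bash
python3 -m crank '{"grip":[0.6,0.6,0.6,0.6],"slide":[[0,0,-0.04],[0,0,-0.05],[0,0,-0.05],[0,0,-0.05]],"roll":[0,0,0,0]}' | grep -E 'pos|force|width|clock'

```

```text
clock: 19.35
position: [0.622, -0.2444, 0.0541]
contact_force: [-0.6, 0.8, 7.7]
width: 0.0513
```

```bash
python3 -m crank '{"grip":[0.6,0.6,0.6,0.6,0.6],"slide":[[0,0,0.1],[0,0,0.2],[0,0,0.3],[0,0,0.4],[0,0,0.4]],"roll":[0,0,0,0,0]}' | grep -E 'pos|force|width|clock'
python3 - <<'E'
from h import *
d=grab('wrist'); np.savez('w7',**np.load('last_wrist.npz'));s=grab('scene');np.savez('s7',**np.load('last_scene.npz'))
u,v=proj(s,[.62,-.243,.06]).round().astype(int)
a=cv2.resize(d['frame'][100:330,140:380,::-1],(420,400));b=cv2.resize(s['frame'][v-50:v+50,u-48:u+48,::-1],(380,400))
cv2.imwrite('pics/p7.png',np.clip(np.hstack([a,b])*1.5,0,255).astype(np.uint8))
E
```

```text
clock: 19.85
position: [0.6212, -0.2438, 0.0564]
contact_force: [0.7, 0.5, 1.2]
width: 0.0513
```

View pics/p7.png

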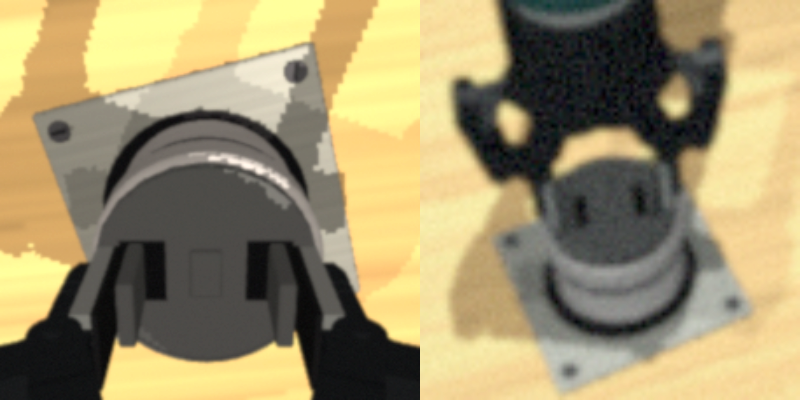

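Wrist crop: the tabs at (130,290) and (287,290) are clear of the fingers, and the cap looks seated and level. I'll back off and measure the tab span and flange height.

```bash
python3 -m crank '{"grip":[0.65,0.7,0.7,0.7,0.7,0.7,0.7,0.7,0.7,0.7],"slide":[[0,0,0.3],[0,0,0.6],[0,0,1],[0,0,2],[0,0,3],[0,0,5],[0,0,7],[0,0,8.5],[0,0,8.5],[0,0,8.5]],"roll":[0,0,0,0,0,0,0,0,0,0]}' | grep -E 'pos|force|width|clock'
python3 - <<'E'
from h import *
d=grab('wrist'); np.savez('w8',**np.load('last_wrist.npz'));s=grab('scene')
u,v=proj(d,[.621,-.243,.06]).round().astype(int);print('origin',u-55,v-60)
a=cv2.resize(d['frame'][v-60:v+60,u-55:u+55,::-1],(440,480),interpolation=cv2.INTER_CUBIC)
U,V=proj(s,[.62,-.243,.06]).round().astype(int)
b=cv2.resize(s['frame'][V-60:V+60,U-42:U+42,::-1],(336,480),interpolation=cv2.INTER_CUBIC)
cv2.imwrite('pics/p8.png',np.clip(np.hstack([a,b])*1.7,0,255).astype(np.uint8))
E
```

```text
clock: 20.95
position: [0.6215, -0.244, 0.1425]
contact_force: [-0.5, 0.1, -0.5]
width: 0.0595
origin 204 139
```

View pics/p8.png

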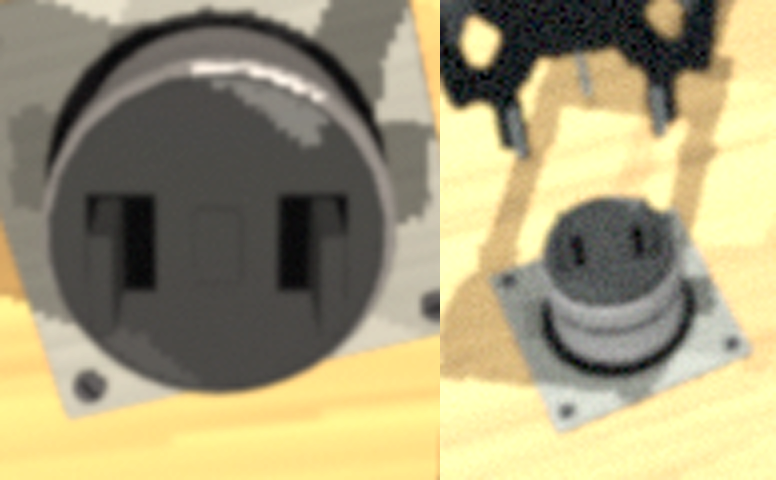

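Wrist crop: the flange spans 50–387 and sits on the collar all round, with no seal showing. The tab inner faces are at 122 and 313, so about 40 mm apart. Nominal is 38 mm at rest, and it would be about 33 mm if the catches were still jammed in the bore. So the tabs are fully sprung out under the lip. The scene crop shows the cap level.

```bash
python3 -c "
from rig import manip
s=manip.get_state();print(s['clock'],s['contact_force']);print(manip.sign_off())"
```

```text
21.05 [-0.35480332 -0.22056219 -0.88344408]
the job is handed in; nothing more can be done
None
```

The cap is fitted in the open inlet and looks latched and level, and I handed the job in at 21 s of the 67 s allowed. I located the mouth and cap with the wrist camera, then pinched the tabs and lowered the cap in without any contact above the noise. I squeezed the seal to about 3.2 mm at roughly 8 N. Then I opened the fingers while the tips kept pressing on the flange at up to about 8 N.

**Last checks:**
- **Tabs:** in the final picture their inner faces are about 40 mm apart. That fits the 38 mm of fully sprung-out tabs, not the 33 mm they would show if still jammed in the bore.
- **Seating:** the flange sits on the collar all round with no seal showing, and it looks level in both views.
- **Robot:** it stands clear, with the force reading only noise.

**What disagreed or was not checked:**
- The camera put the held cap about 3 mm lower than the arm did, and I relied on feel for the height. Seal contact put the rim at about 53 mm.
- I judged the latch from the tab spread only and did not pull on the cap to test it. I judged level by eye.
- While finding the grip height with the cap on the bench, I pressed it down with up to about 30 N. That was under the 40 N limit and not on the collar.
- I viewed 9 pictures of the 10 allowed.

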